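Index and lock the fletching jig

TASK

On the arrow-fletching jig, push the three-armed index wheel round until its long pointed arm points squarely at the taller of the two upright pins, then push the lock lever round fully home against its stop, so that the wheel is locked there. Leave the lever open until the wheel points right, leave the wheel pointing at the tall pin, and do not pick up, knock over or shift any of the other things lying about.

Things in the scene. Friction and masses are not known exactly. Their poses are not given: they have to be found in the camera images.
- jig: fixed plywood base of the jig, 250 (x) x 410 (y) x 10 mm, on the table. Origin: on the table, under the wheel's axis; in its own x it reaches 125 mm either way, in its own y from -275 (the lock lever's end) to +135 mm. A low wooden strap, up to 16 mm above the table, joins lever post and hub.
- wheel_axis (a point): point on the upright axis of the dark steel index wheel, at mid-height of its arms, 37 mm above the table. Turns with the wheel: x along the long arm, z up. Hub 40 mm across, one long arm, and two shorter arms at 120 degrees either side, ending in round knobs 18 mm across at 60 mm from the axis. A wooden shaft end with white vanes stands on the hub, up to 77 mm above the table.
- wheel_tip (a point): the pointed tip of the long arm, 94 mm from the axis, at the arm's mid-height. The arm is 12 mm wide with straight sides out to 80 mm from the axis, then comes to a point; it stands 28 to 46 mm above the table.
- wheel (a joint): turn of the wheel in rad, anticlockwise from above positive; 0 when the long arm points along the base's +x. It turns freely either way between about -2.6 and 2.6 with steady friction (about 2 N at 65 mm from the axis), and stays where it is left.
- pin_tall: the tall steel index pin, the mark for the long arm: 12 mm across (20 mm foot), top 80 mm above the table. Fixed upright on the base 112 mm from the wheel's axis, at 1.35 rad to one side or the other of the base's +x; the long arm passes inside it without touching. Origin: centre of its underside, on the base's top.
- pin_short: the short steel index pin, 12 mm across (20 mm foot), its top 40 mm above the table; at the other of the two places, not the mark. Origin: centre of its underside, on the base's top.
- lever_pivot (a point): point on the upright axis of the steel lock lever, at the lever's mid-height (37 mm above the table), at (-40, -190) mm in the base's own x and y. Turns with the lever: x along the lever, z up. The lever is a bar 12 mm wide and 16 mm tall (29 to 45 mm above the table) with a knob at its end.
- lever_end (a point): centre of the lever's round black knob, 80 mm from the pivot; the knob is 20 mm across and reaches 51 mm above the table.
- lever (a joint): turn of the lock lever in rad: 0 fully open (about the base's -y), growing anticlockwise from above, 1.4 fully home, along the base's +x. Steady friction, about 2 N at 60 mm from the pivot; it stays where left. The stop is a steel block, top 46 mm above the table, 28 to 42 mm from the pivot, on the wheel's side of the closed lever.
- glue_jar: white-capped glue jar, 36 mm across, 55 mm high, standing on the jig's base between wheel and lever, on the near side. Origin: centre of its underside. To be left alone.
- nock_cup: small aluminium cup, 38 mm across, 35 mm high, standing on the jig's base at its near corner on the end away from the lever. Origin: centre of its underside. To be left alone.
- wood_block: block of wood, 90 x 45 x 30 mm high, lying on the near side of the jig. Origin: centre of its underside. To be left alone.
- varnish: amber varnish bottle, 52 mm across, 90 mm high, standing beyond the jig. Origin: centre of its underside. To be left alone.
- brush: brush lying beyond the jig, about 200 mm long and less than 40 mm high. Origin: on its underside, near the middle. To be left alone.
- vane_tray: open wooden tray, 120 x 80 x 30 mm high, beside the jig's end away from the lever. Origin: centre of its underside. To be left alone.
- sanding_block: cork sanding block, 70 x 50 x 28 mm high, lying beside the jig's lever end. Origin: centre of its underside. To be left alone.

How it is judged:
By the outcome, as a careful person would: the job done as asked, in the order asked, and still so for the second after the job is handed in, with the robot touching nothing.
It also fails if it takes over 56 s, if anything falls off the work surface, if the arm or the gripper's body presses on something with over 40 N, if the wrist force passes 120 N, or if a joint passes its speed limit or range.

ROBOT

A 7-joint arm with a two-finger parallel gripper is mounted at the origin on the work surface. World frame = base frame: x ahead of the robot, y to its left, z up, the work surface at z = 0. Lengths are in m, angles in rad, forces in N, time in s.
With the tool pointing down it reaches from about 0.4 to 0.875 m from the base axis. Payload 19.3 kg.
Tool frame: the origin (TCP) lies at the very end of the fingers, on their centre line; the grasp point (between the pads) lies 19 mm behind it; y points along the fingers, x is the direction in which the jaws open and shut, and the axes are right-handed (so a half turn about y gives the same grasp; the last joint's range is limited). The gripper opens to 85 mm and grips with 20 to 120 N. Pads are 22 mm wide; open, the fingers measure 114 mm over their backs; the gripper's body (76 mm by 85 mm) begins 54 mm behind the grasp point. The pads swing forward as they close: fully open they stand 13 mm farther back than shut.
Start: joints at [1.037, 0.521, -0.036, 1.599, 0.021, 1.021, -0.113], TCP at [0.28, -0.559, 0.231] pointing down, gripper open.
Joint ranges: [-2.91, 2.91], [-0.3, 2.13], [-1.5, 1.42], [0.17, 2.43], [-1.26, 4.41], [0.16, 1.93], [-2.52, 2.52]. Speed limits (rad/s): [1.89, 1.89, 2.39, 2.39, 3.01, 3.01, 3.01].

INTERFACE

Orientations are given as [roll, pitch, yaw] about the fixed x, y, z axes, in that order (R = Rz(yaw) Ry(pitch) Rx(roll)).
In Python, from workcell import bot gives the robot as it stands. The module is installed in compiled form; this text tells all that it offers.
- The arm moves only by the shell command python3 -m crank 'ROWS' [FORCE]. ROWS is JSON, a list of rows, each an object of numbers: "hand": the closure, from 0 (fully open) to 1 (shut); "dx", "dy", "dz": the shift along the tool's x, y, z in mm; "yaw": the turn about the tool's y in rad. In form: [{"hand": .., "dx": .., "dy": .., "dz": .., "yaw": ..}, ...]. A call has 1 to 12 rows; each row is the pose to reach, as a shift and turn from the pose commanded when the call began, along the tool's axes at that moment; what a row does not reach only later rows make up. A row lasts 1/12 s, in which the tool goes at most 41.7 mm and 7.16 degrees, less where a joint would pass 70% of its speed; a pose out of reach is approached as far as the arm can. A call with a gripper value outside its range is refused whole. The fingers move at their own pace and stop on an object; FORCE is the grip in N (left out, the last holds). Time passes only in rows, so rows that repeat a pose let the fingers close. It gives the time, the measured TCP pose, the force and the opening at its end, in the units of the state.
- bot.observe(): the state, without advancing time (a new reading comes with each control period).
- bot.grab_frame(name): name is "scene" or "side" or "wrist"; returns the picture (420x560x3 uint8, red, green, blue); there is no depth.
- bot.camera_info(name): a dict with "fx", "fy", "cx", "cy" (pixels), "rvec" (rotation vector, rad) and "tvec" (3), from world to camera coordinates, as OpenCV has them. Camera axes: x right, y down, z forward; pixel columns grow to the right and rows downward; lengths in m; the calibration is good to about 2 mm. A picture is of the moment at which its call begins: read the wrist's pose just before it. camera_info takes no time and is no camera call; for the wrist camera it gives the pose at the moment of the call.
- bot.job_done(): hands the job in, once; it reports no verdict.
The state is a dict: "clock": time; "qpos": joint angles; "qd": joint speeds; "joint_efforts": joint torques, N m; "position": TCP position; "tool_rot": TCP orientation; "force": force on the tool from outside, world axes, zero at the start; "moment": the same for the moment, N m; "grip_width": finger opening in m.
Only numpy, scipy, OpenCV 4.12 (cv2) and the standard library are available. Lean on these libraries where they do the work, as an engineer would, in place of code of your own. Each camera call takes 0.05 s, during which the arm holds its last target.

## Working session

There is one attempt and no reset: what is moved stays moved. The work goes in short steps, Python scripts to look and compute and a shell command to move; the robot and the scene stay as the last step left them, time stands still between calls to the robot, and variables do not carry over. Pictures are saved under pics/ and viewed, and the job is handed in when it is done.

```bash
mkdir -p pics
python3 - <<'E'
from workcell import bot
import cv2
s=bot.observe()
for k in s: print(k,s[k])
for n in ["scene","side","wrist"]:
    print(n,bot.camera_info(n))
    cv2.imwrite(f"pics/{n}0.png",bot.grab_frame(n)[:,:,::-1])
E
```

```text
clock 0.0
qpos [ 1.03678639  0.52203378 -0.03630654  1.60000135  0.02123472  1.02108487
 -0.11279147]
qd [ 1.01858470e-03 -2.09070561e-05  5.09126104e-04  7.32814274e-04
 -5.94210752e-04 -3.21773624e-04 -4.88210302e-04]
joint_efforts [ 2.21189475e-04 -9.27112198e+01  1.97995685e+00 -3.69931626e+01
  1.78885827e-02  8.10593076e-03 -8.05848367e-05]
position [ 0.27939824 -0.55870045  0.23071603]
tool_rot [-1.57091711e+00  1.13543256e-03 -1.10698796e+00]
force [ 0.09130666  0.59067137 -0.67457689]
moment [ 0.0092297  -0.05051585 -0.02709004]
grip_width 0.08529389376749526
scene {'fx': 499.18219571267196, 'fy': 499.18219571267196, 'cx': 275.17712499789457, 'cy': 206.97688028463662, 'rvec': array([ 1.40239945,  2.10530418, -0.94779711]), 'tvec': array([ 0.22757949, -0.31682155,  1.51698847])}
side {'fx': 502.8202529637593, 'fy': 502.8202529637593, 'cx': 273.3098499135698, 'cy': 215.6486504715725, 'rvec': array([ 1.05220921, -2.42332913,  1.04580497]), 'tvec': array([0.40289919, 0.34767595, 0.8376865 ])}
wrist {'fx': 291.8755595669326, 'fy': 291.8755595669326, 'cx': 277.740808980995, 'cy': 202.85944097603075, 'rvec': array([-2.45578277,  1.51430228,  0.22228004]), 'tvec': array([-0.6261099 , -0.03745928,  0.37781561])}
```

View pics/scene0.png

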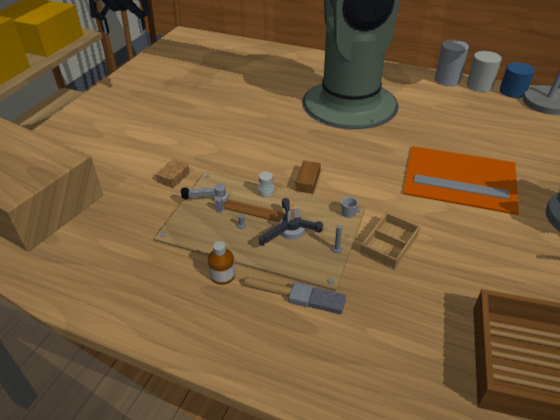

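View pics/side0.png

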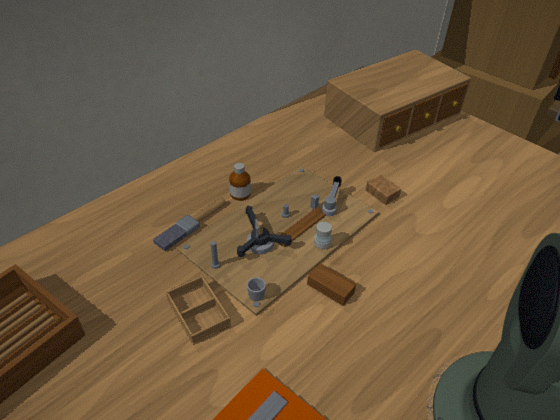

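View pics/wrist0.png

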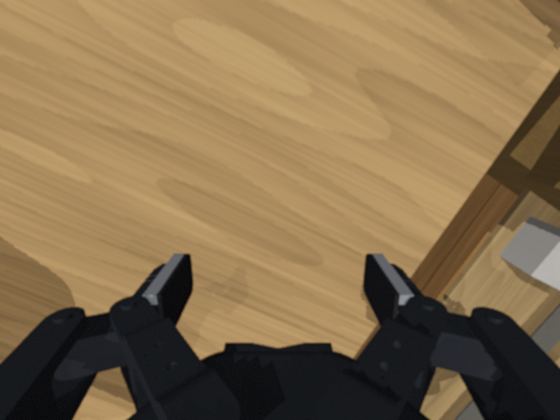

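Run:
```python
import cv2
a=cv2.imread("pics/scene0.png")[150:320,140:430]
cv2.imwrite("pics/scene0c.png",cv2.resize(a,None,fx=2.75,fy=2.75,interpolation=cv2.INTER_CUBIC))
a=cv2.imread("pics/side0.png")[150:350,140:410]
cv2.imwrite("pics/side0c.png",cv2.resize(a,None,fx=2.9,fy=2.9,interpolation=cv2.INTER_CUBIC))
```

```text
(no output)
```

View pics/scene0c.png

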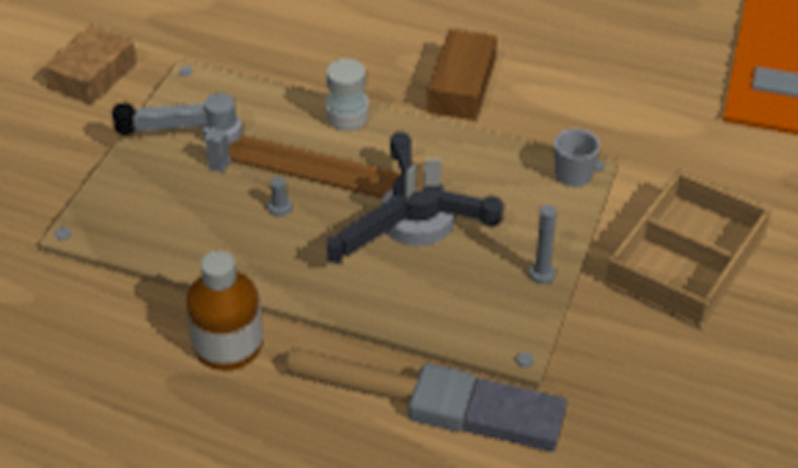

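View pics/side0c.png

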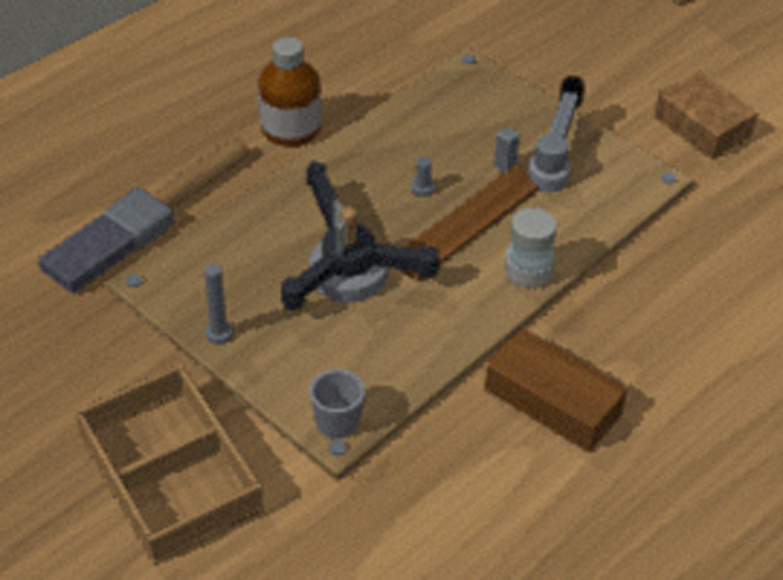

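```bash
cat > h.py <<'E'
import numpy as np, cv2
from scipy.optimize import least_squares
from workcell import bot
def proj(n,P):
    c=bot.camera_info(n) if isinstance(n,str) else n
    K=np.array([[c['fx'],0,c['cx']],[0,c['fy'],c['cy']],[0,0,1]])
    return cv2.projectPoints(np.array(P,float).reshape(-1,1,3),c['rvec'],c['tvec'],K,None)[0].reshape(-1,2)
def pts(p):
    x,y,t,w,l=p
    pol=lambda r,a,z,o=(0,0):(o[0]+r*np.cos(a),o[1]+r*np.sin(a),z)
    L={'pt':pol(.112,1.35,.08),'ps':pol(.112,-1.35,.04),'tip':pol(.094,w,.037),'k1':pol(.06,w+2*np.pi/3,.037),'k2':pol(.06,w-2*np.pi/3,.037),
     'lk':pol(.08,l-np.pi/2+ (np.pi/2-1.4),.04,(-.04,-.19)),'c--':(-.125,-.275,.01),'c+-':(.125,-.275,.01),'c++':(.125,.135,.01),'c-+':(-.125,.135,.01)}
    c,s=np.cos(t),np.sin(t)
    return {k:(x+c*a-s*b,y+s*a+c*b,z) for k,(a,b,z) in L.items()}
E
cat > fit.py <<'E'
from h import *
S={'pt':(547,211),'ps':(279,182),'tip':(333,250),'k1':(491,211),'k2':(400,143),'lk':(124,119),'c--':(175,63),'c+-':(40,247),'c++':(543,382),'c-+':(617,160)}
D={'pt':(212,270),'ps':(424,162),'tip':(315,170),'k1':(292,294),'k2':(428,262),'lk':(572,88),'c--':(692,182),'c++':(108,288),'c-+':(340,475)}
O=[('scene',k,np.array(v)/2.75+[140,150]) for k,v in S.items()]+[('side',k,np.array(v)/2.9+[140,150]) for k,v in D.items()]
ci={n:bot.camera_info(n) for n in('scene','side')}
def res(p):
    P=pts(p); return np.concatenate([proj(ci[n],[P[k]])[0]-o for n,k,o in O])
best=min((least_squares(res,[.6,-.1,t,w,.3],loss='soft_l1') for t in(0,.5,-.5) for w in(-.5,.5)),key=lambda r:r.cost)
print(best.x,best.cost)
for (n,k,o),r in zip(O,best.fun.reshape(-1,2)): print(n,k,res(best.x).reshape(-1,2)[[i for i,q in enumerate(O) if q[0]==n and q[1]==k][0]].round(1))
for k,v in pts(best.x).items(): print(k,np.round(v,4))
E
python3 fit.py
```

```text
[ 0.58411526  0.04237246  0.05711528 -0.49568724  0.2763957 ] 12.272740399611074
scene pt [ 1.3 -1.7]
scene ps [ 0.  -0.6]
scene tip [-1.6  0.7]
scene k1 [ 0.8 -0.5]
scene k2 [0.9 0.5]
scene lk [ 0.3 -0.7]
scene c-- [ 0.7 -1.4]
scene c+- [-0.4 -1.1]
scene c++ [ 0.2 -1.5]
scene c-+ [ 0.5 -1.6]
side pt [ 0.5 -0.4]
side ps [-0.6 -0.8]
side tip [-0.6 -0.9]
side k1 [ 0.1 -0.6]
side k2 [-0.4 -0.3]
side lk [-0.5  0.2]
side c-- [-0.2 -2.5]
side c++ [-1.  -1.8]
side c-+ [ 0.3 -0.5]
pt [0.6024 0.1529 0.08  ]
ps [ 0.6148 -0.0653  0.04  ]
tip [0.6692 0.0025 0.037 ]
k1 [0.579  0.1022 0.037 ]
k2 [0.5349 0.0081 0.037 ]
lk [ 0.5937 -0.2196  0.04  ]
c-- [ 0.475  -0.2393  0.01  ]
c+- [ 0.7246 -0.225   0.01  ]
c++ [0.7012 0.1843 0.01  ]
c-+ [0.4516 0.17   0.01  ]
```

```bash
cat >> h.py <<'E'
def go(x,y,z,yaw):
    s=bot.observe(); Rm=lambda r:cv2.Rodrigues(np.array([0,0,r[2]],float))[0]@cv2.Rodrigues(np.array([0,r[1],0],float))[0]@cv2.Rodrigues(np.array([r[0],0,0],float))[0]
    R=Rm(s['tool_rot']); d=R.T@(np.array([x,y,z])-s['position'])*1000
    w=-(yaw-s['tool_rot'][2]); w=(w+np.pi)%(2*np.pi)-np.pi
    print('d',d.round(1),'yaw',round(w,3),'q',s['qpos'].round(2),'t',s['clock'])
E
python3 - <<'E'
from h import *
c=bot.camera_info('wrist');R=cv2.Rodrigues(c['rvec'])[0]
print(-R.T@c['tvec'],R[2], R[0])
go(.64,.016,.2,-2.01)
E
```

```text
[ 0.34612383 -0.52680369  0.37273182] [-0.25672437 -0.12920528 -0.95780927] [ 4.49032874e-01 -8.93515219e-01  1.76650486e-04]
d [-352.7   31.1  579.6] yaw 0.903 q [ 1.04  0.52 -0.04  1.6   0.02  1.02 -0.11] t 0.15
```

```bash
python3 -m crank '[{"hand":0.3,"dx":-353,"dy":31,"dz":580,"yaw":0.9},{"hand":0.3,"dx":-353,"dy":31,"dz":580,"yaw":0.9},{"hand":0.3,"dx":-353,"dy":31,"dz":580,"yaw":0.9},{"hand":0.3,"dx":-353,"dy":31,"dz":580,"yaw":0.9},{"hand":0.3,"dx":-353,"dy":31,"dz":580,"yaw":0.9},{"hand":0.3,"dx":-353,"dy":31,"dz":580,"yaw":0.9},{"hand":0.3,"dx":-353,"dy":31,"dz":580,"yaw":0.9},{"hand":0.3,"dx":-353,"dy":31,"dz":580,"yaw":0.9},{"hand":0.3,"dx":-353,"dy":31,"dz":580,"yaw":0.9},{"hand":0.3,"dx":-353,"dy":31,"dz":580,"yaw":0.9},{"hand":0.3,"dx":-353,"dy":31,"dz":580,"yaw":0.9},{"hand":0.3,"dx":-353,"dy":31,"dz":580,"yaw":0.9}]'; python3 -c "
from h import *
go(.64,.016,.2,-2.01)"
```

```text
clock: 1.15
position: [0.5372, -0.148, 0.2092]
tool_rot: [-1.571, -0.0, -2.007]
force: [0.7, -0.6, -0.5]
grip_width: 0.0595
d [-192.1    9.2   23.9] yaw 0.003 q [ 0.11  0.44  0.07  1.81 -0.04  0.89 -1.81] t 1.15
```

```bash
python3 -m crank '[{"hand":0.3,"dx":-192,"dy":9,"dz":24,"yaw":0},{"hand":0.3,"dx":-192,"dy":9,"dz":24,"yaw":0},{"hand":0.3,"dx":-192,"dy":9,"dz":24,"yaw":0},{"hand":0.3,"dx":-192,"dy":9,"dz":24,"yaw":0},{"hand":0.3,"dx":-192,"dy":9,"dz":24,"yaw":0},{"hand":0.3,"dx":-192,"dy":9,"dz":24,"yaw":0},{"hand":0.3,"dx":-192,"dy":9,"dz":24,"yaw":0},{"hand":0.3,"dx":-192,"dy":9,"dz":24,"yaw":0}]'; python3 -c "
from h import *
go(.64,.016,.2,-2.01)
c=bot.camera_info('wrist')
im=bot.grab_frame('wrist')[:,:,::-1].copy()
cv2.imwrite('pics/w1.png',cv2.resize(im,None,fx=1.4,fy=1.4))
P=pts([.5841,.0424,.0571,-.4957,.2764])
for k,v in P.items(): print(k,(proj(c,[v])[0]*1.4).round(0))
np.save('c1.npy',c,allow_pickle=True)"
```

```text
clock: 1.82
position: [0.639, 0.0132, 0.2]
tool_rot: [-1.571, -0.001, -2.007]
force: [0.2, -0.7, 0.4]
grip_width: 0.0597
d [-3.  -0.1 -0.3] yaw 0.003 q [-0.14  0.58  0.05  1.59 -0.03  0.97 -2.1 ] t 1.8167
pt [236. 400.]
ps [496. 250.]
tip [384. 221.]
k1 [322. 370.]
k2 [446. 371.]
lk [708. 187.]
c-- [735. 303.]
c+- [643.   8.]
c++ [173. 273.]
c-+ [325. 487.]
```

View pics/w1.png

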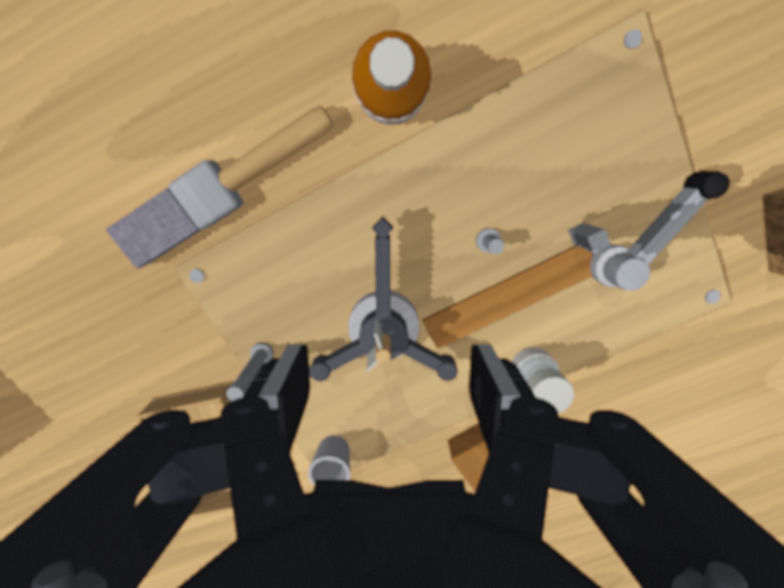

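```bash
python3 -c "
import cv2
a=cv2.imread('pics/w1.png')[150:420,220:640]
cv2.imwrite('pics/w1c.png',cv2.resize(a,None,fx=1.9,fy=1.9,interpolation=cv2.INTER_CUBIC))"
```

```text
(no output)
```

View pics/w1c.png

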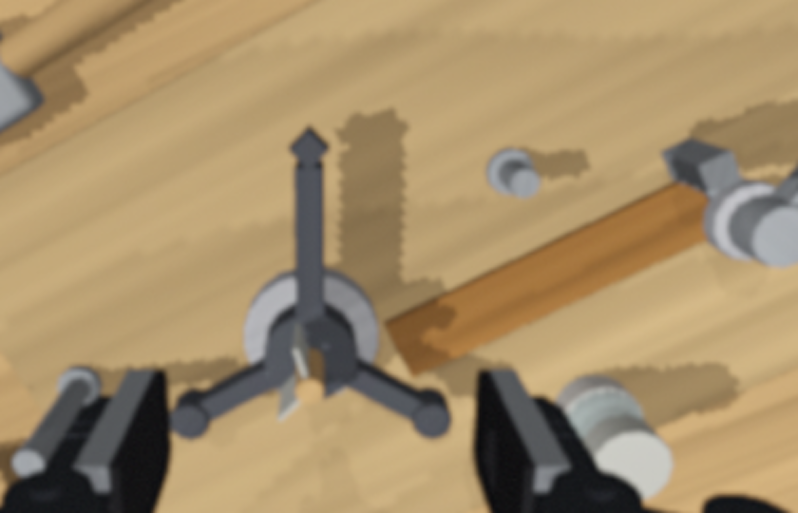

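```bash
cat > fit2.py <<'E'
import io,contextlib
with contextlib.redirect_stdout(io.StringIO()):
    from fit import *
c1=np.load('c1.npy',allow_pickle=True).item()
W={'pt':(235.8,393),'ps':(496.3,245.3),'tip':(382.6,216),'k1':(320.5,368),'k2':(446.8,369.5),'lk':(710,185),'c--':(730,299),'c+-':(647,11),'c++':(178,268)}
O2=O+[('w',k,np.array(v)/1.4) for k,v in W.items()]
ci['w']=c1
sc={'scene':3,'side':2,'w':1.1}
def res2(p,raw=False):
    P=pts(p); return np.concatenate([(proj(ci[n],[P[k]])[0]-o)*(1 if raw else sc[n]) for n,k,o in O2])
b=least_squares(res2,best.x,loss='soft_l1',f_scale=2)
bw=least_squares(lambda p:res2(p)[-18:],best.x)
print(b.x,bw.x)
for (n,k,o),r in zip(O2,res2(bw.x).reshape(-1,2)): print(n,k,r.round(1))
E
python3 fit2.py
```

```text
[ 0.5855507   0.04190236  0.05467308 -0.49111216  0.27425398] [ 0.58678583  0.04120559  0.04709368 -0.48193705  0.28212231]
scene pt [ 0.2 -2. ]
scene ps [-2.7 -0.8]
scene tip [-7.6  4.6]
scene k1 [-0.4  0.2]
scene k2 [-0.5  3.4]
scene lk [-0.7 -1.9]
scene c-- [ 2.2 -4.4]
scene c+- [-4.1 -4.2]
scene c++ [-4.6 -1. ]
scene c-+ [ 0.4 -1.5]
side pt [-0.3 -3.4]
side ps [-1.2 -2.9]
side tip [-2.2 -3.5]
side k1 [-0.5 -3.1]
side k2 [-1.7 -2.7]
side lk [-0.7 -0.2]
side c-- [-0.2 -5.1]
side c++ [-2.4 -6.7]
side c-+ [-2.3 -3.5]
w pt [-0.8  1.4]
w ps [0.9 1.2]
w tip [0.7 1.1]
w k1 [ 0.7 -0.4]
w k2 [-0.1 -1.6]
w lk [-0.6  0.7]
w c-- [3.8 3.6]
w c+- [-0.  -3.4]
w c++ [-4.6  0. ]
```

```bash
python3 -c "
from h import *
go(.642,.0157,.1,-2.004);go(.642,.0157,.022,-2.004)"
```

```text
d [ -4.1 100.2   1.5] yaw -0.004 q [-0.14  0.58  0.05  1.59 -0.03  0.97 -2.1 ] t 1.8667
d [ -4.1 178.2   1.5] yaw -0.004 q [-0.14  0.58  0.05  1.59 -0.03  0.97 -2.1 ] t 1.8667
```

```bash
python3 -m crank '[{"hand":0.5,"dx":-4,"dy":35,"dz":1.5,"yaw":0},{"hand":0.5,"dx":-4,"dy":70,"dz":1.5,"yaw":0},{"hand":0.5,"dx":-4,"dy":105,"dz":1.5,"yaw":0},{"hand":0.5,"dx":-4,"dy":125,"dz":1.5,"yaw":0},{"hand":0.5,"dx":-4,"dy":140,"dz":1.5,"yaw":0},{"hand":0.5,"dx":-4,"dy":155,"dz":1.5,"yaw":0},{"hand":0.5,"dx":-4,"dy":168,"dz":1.5,"yaw":0},{"hand":0.5,"dx":-4,"dy":178,"dz":1.5,"yaw":0},{"hand":0.55,"dx":-4,"dy":178,"dz":1.5,"yaw":0}]'; python3 -c "
from h import *
s=bot.observe();p=s['position'];
d=np.array(p[:2])-[.586,.0417];print(np.hypot(*d),np.arctan2(d[1],d[0]),s['tool_rot'])
im=bot.grab_frame('wrist')[:,:,::-1]
cv2.imwrite('pics/w2.png',cv2.resize(im,None,fx=1.4,fy=1.4))"
```

```text
clock: 2.62
position: [0.6414, 0.0162, 0.0206]
tool_rot: [-1.573, -0.001, -2.008]
force: [-0.5, 0.7, -0.6]
grip_width: 0.0382
0.06095461515668646 -0.4316295261485667 [-1.57272527e+00 -1.24383863e-03 -2.00777454e+00]
```

View pics/w2.png

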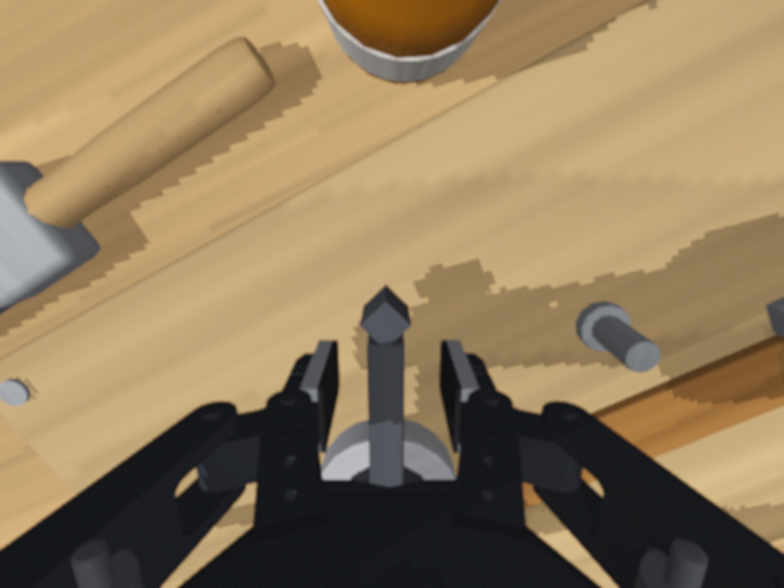

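```bash
cat > arc.py <<'E'
import sys
from h import *
cx,cy,r,a1,n,z=map(float,sys.argv[1:7])
s=bot.observe(); p=s['position']; yw=s['tool_rot'][2]
a0=yw+np.pi/2
ex=np.array([np.cos(yw),np.sin(yw)]);ez=np.array([-np.sin(yw),np.cos(yw)])
for i in range(1,int(n)+1):
    a=a0+(a1-a0)*i/n
    d=np.array([cx+r*np.cos(a),cy+r*np.sin(a)])-p[:2]
    print('{"hand":H,"dx":%.1f,"dy":%.1f,"dz":%.1f,"yaw":%.2f},'%(d@ex*1e3,(p[2]-z)*1e3,d@ez*1e3,-(a-a0)),end='')
print()
E
python3 arc.py .586 .0417 .062 .7 12 .022
```

```text
{"hand":H,"dx":-5.1,"dy":-0.3,"dz":0.3,"yaw":-0.09},{"hand":H,"dx":-10.9,"dy":-0.3,"dz":-0.5,"yaw":-0.19},{"hand":H,"dx":-16.6,"dy":-0.3,"dz":-1.9,"yaw":-0.28},{"hand":H,"dx":-22.2,"dy":-0.3,"dz":-3.8,"yaw":-0.38},{"hand":H,"dx":-27.5,"dy":-0.3,"dz":-6.2,"yaw":-0.47},{"hand":H,"dx":-32.6,"dy":-0.3,"dz":-9.1,"yaw":-0.57},{"hand":H,"dx":-37.4,"dy":-0.3,"dz":-12.5,"yaw":-0.66},{"hand":H,"dx":-41.9,"dy":-0.3,"dz":-16.4,"yaw":-0.76},{"hand":H,"dx":-45.9,"dy":-0.3,"dz":-20.6,"yaw":-0.85},{"hand":H,"dx":-49.6,"dy":-0.3,"dz":-25.2,"yaw":-0.95},{"hand":H,"dx":-52.8,"dy":-0.3,"dz":-30.1,"yaw":-1.04},{"hand":H,"dx":-55.5,"dy":-0.3,"dz":-35.3,"yaw":-1.14},
```

```bash
python3 -m crank '[{"hand":0.6,"dx":-5,"dy":0,"dz":0,"yaw":-0.09},{"hand":0.6,"dx":-11,"dy":0,"dz":-0.5,"yaw":-0.19},{"hand":0.6,"dx":-16.5,"dy":0,"dz":-2,"yaw":-0.28},{"hand":0.6,"dx":-22,"dy":0,"dz":-4,"yaw":-0.38},{"hand":0.6,"dx":-27.5,"dy":0,"dz":-6,"yaw":-0.47},{"hand":0.6,"dx":-32.5,"dy":0,"dz":-9,"yaw":-0.57},{"hand":0.6,"dx":-37.5,"dy":0,"dz":-12.5,"yaw":-0.66},{"hand":0.6,"dx":-42,"dy":0,"dz":-16.5,"yaw":-0.76},{"hand":0.6,"dx":-46,"dy":0,"dz":-20.5,"yaw":-0.85},{"hand":0.6,"dx":-49.5,"dy":0,"dz":-25,"yaw":-0.95},{"hand":0.6,"dx":-53,"dy":0,"dz":-30,"yaw":-1.04},{"hand":0.6,"dx":-55.5,"dy":0,"dz":-35.5,"yaw":-1.14}]';python3 arc.py .586 .0417 .062 1.402 8 .022;  python3 -c "
from h import *
im=bot.grab_frame('wrist')[:,:,::-1]
cv2.imwrite('pics/w3.png',cv2.resize(im,None,fx=1.4,fy=1.4))"
```

```text
clock: 3.67
position: [0.6348, 0.0819, 0.0236]
tool_rot: [-1.569, -0.002, -0.863]
force: [3.0, -1.3, -0.2]
grip_width: 0.0341
{"hand":H,"dx":-6.5,"dy":1.6,"dz":-1.4,"yaw":-0.09},{"hand":H,"dx":-11.9,"dy":1.6,"dz":-2.1,"yaw":-0.17},{"hand":H,"dx":-17.1,"dy":1.6,"dz":-3.3,"yaw":-0.26},{"hand":H,"dx":-22.3,"dy":1.6,"dz":-4.9,"yaw":-0.35},{"hand":H,"dx":-27.2,"dy":1.6,"dz":-6.9,"yaw":-0.43},{"hand":H,"dx":-32.0,"dy":1.6,"dz":-9.4,"yaw":-0.52},{"hand":H,"dx":-36.6,"dy":1.6,"dz":-12.3,"yaw":-0.61},{"hand":H,"dx":-40.8,"dy":1.6,"dz":-15.5,"yaw":-0.69},
```

View pics/w3.png

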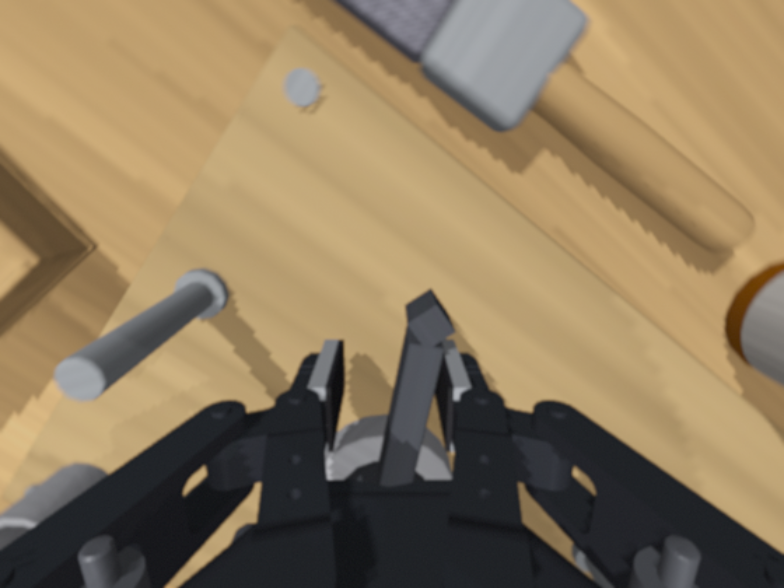

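```bash
python3 -m crank '[{"hand":0.6,"dx":-6.5,"dy":1,"dz":-1.5,"yaw":-0.09},{"hand":0.6,"dx":-12,"dy":1,"dz":-2,"yaw":-0.17},{"hand":0.6,"dx":-17,"dy":1,"dz":-3.5,"yaw":-0.26},{"hand":0.6,"dx":-22,"dy":1,"dz":-5,"yaw":-0.35},{"hand":0.6,"dx":-27,"dy":1,"dz":-7,"yaw":-0.43},{"hand":0.6,"dx":-32,"dy":1,"dz":-9.5,"yaw":-0.52},{"hand":0.6,"dx":-36.5,"dy":1,"dz":-12.5,"yaw":-0.61},{"hand":0.6,"dx":-41,"dy":1,"dz":-15.5,"yaw":-0.69},{"hand":0.6,"dx":-41,"dy":1,"dz":-15.5,"yaw":-0.69}]';  python3 -c "
from h import *
im=bot.grab_frame('wrist')[:,:,::-1]
cv2.imwrite('pics/w4.png',cv2.resize(im,None,fx=1.4,fy=1.4))
s=bot.observe();yw=s['tool_rot'][2]
print(s['tool_rot'])
d=s['position'][:2]-[.586,.0417];print(np.hypot(*d),np.arctan2(d[1],d[0]))"
```

```text
clock: 4.47
position: [0.5954, 0.1032, 0.0221]
tool_rot: [-1.571, -0.001, -0.175]
force: [1.1, -0.0, -0.3]
grip_width: 0.0341
[-1.57084187e+00 -7.75824778e-04 -1.80378270e-01]
0.062092941709237154 1.4142406043207214
```

View pics/w4.png

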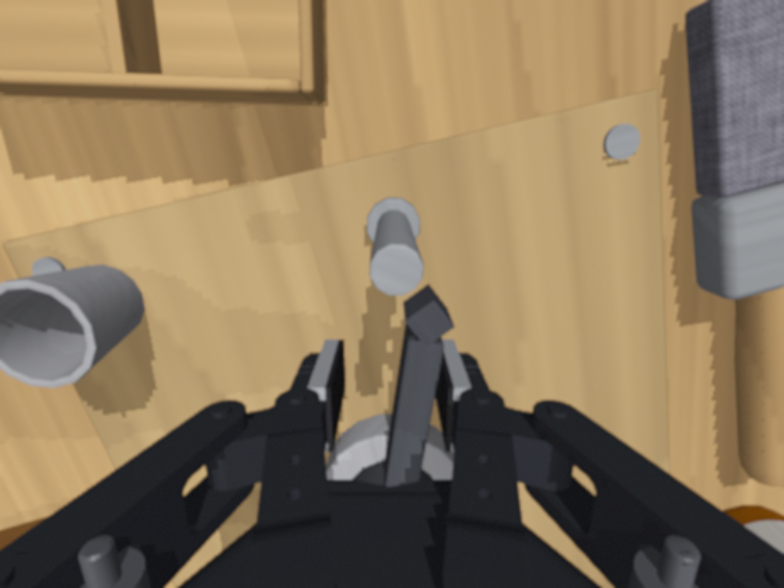

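```bash
python3 -m crank '[{"hand":0.8},{"hand":0.9},{"hand":0.95},{"hand":0.95},{"hand":0.95},{"hand":0.95}]' 20;  python3 -c "
from h import *
c=bot.camera_info('wrist')
im=bot.grab_frame('wrist')[:,:,::-1]
cv2.imwrite('pics/w5.png',cv2.resize(im,None,fx=1.4,fy=1.4))
cv2.imwrite('pics/w5c.png',cv2.resize(im[120:350,200:360],None,fx=2.6*1.4*.7,fy=2.6*1.4*.7,interpolation=cv2.INTER_CUBIC))
np.save('c5.npy',c,allow_pickle=True)
s=bot.observe()
d=s['position'][:2]-[.586,.0417];print(s['tool_rot'],np.hypot(*d),np.arctan2(d[1],d[0]))"
```

```text
[-1.57089047e+00 -7.41092390e-04 -1.81723195e-01] 0.062080746717602636 1.41161140684735$[0]: bad value
```

View pics/w5c.png

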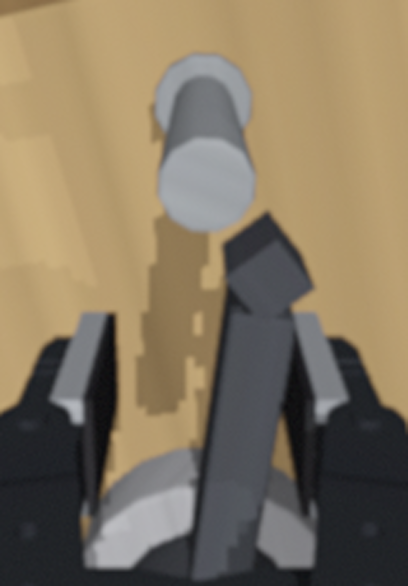

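```bash
python3 -m crank '[{"hand":0.75,"dx":0,"dy":0,"dz":0,"yaw":0},{"hand":0.8,"dx":0,"dy":0,"dz":0,"yaw":0},{"hand":0.85,"dx":0,"dy":0,"dz":0,"yaw":0},{"hand":0.9,"dx":0,"dy":0,"dz":0,"yaw":0},{"hand":0.9,"dx":0,"dy":0,"dz":0,"yaw":0},{"hand":0.9,"dx":0,"dy":0,"dz":0,"yaw":0}]' 20;  python3 -c "
from h import *
c=bot.camera_info('wrist')
im=bot.grab_frame('wrist')[:,:,::-1]
cv2.imwrite('pics/w6c.png',cv2.resize(im[120:350,200:360],None,fx=2.6,fy=2.6,interpolation=cv2.INTER_CUBIC))
np.save('c6.npy',c,allow_pickle=True)
s=bot.observe()
d=s['position'][:2]-[.586,.0417];print(s['tool_rot'],np.hypot(*d),np.arctan2(d[1],d[0]))"
```

```text
clock: 5.07
position: [0.5959, 0.1035, 0.0216]
tool_rot: [-1.57, -0.001, -0.177]
force: [6.2, -1.1, 4.4]
grip_width: 0.0119
[-1.57049094e+00 -1.05792011e-03 -1.77300213e-01] 0.0624962714161262 1.4111957952541794
```

View pics/w6c.png

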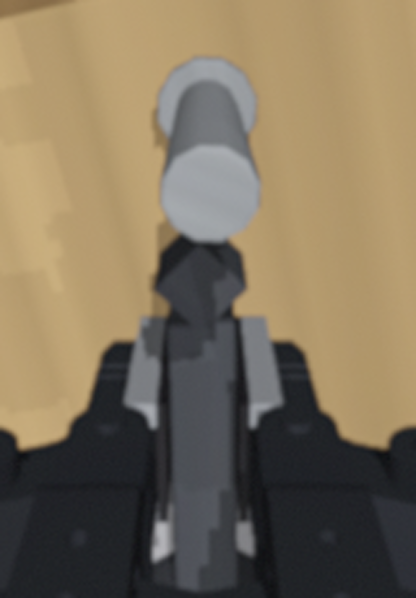

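```bash
cat >> h.py <<'E'
def back(c,uv,z):
    R=cv2.Rodrigues(np.array(c['rvec']))[0]; C=-R.T@c['tvec']
    d=R.T@np.array([(uv[0]-c['cx'])/c['fx'],(uv[1]-c['cy'])/c['fy'],1])
    return (C+d*(z-C[2])/d[2])[:2]
E
python3 -c "
from h import *
c=np.load('c6.npy',allow_pickle=True).item()
f=lambda u,v,z:back(c,(200+u/2.6,120+v/2.6),z)
A=f(205,540,.046);B=f(202,330,.046);D=f(201,283,.046);T=f(211,193,.08);F=f(208,105,.013)
ang=lambda a,b:np.arctan2(*(b-a)[::-1])
print(A,B,D,T,F)
o=np.array([.586,.0417])
print('arm',ang(A,B),ang(A,D),'pin from axis',ang(o,T),ang(o,F),np.hypot(*(T-o)),np.hypot(*(F-o)))
e=B-A;e/=np.hypot(*e);n=np.array([-e[1],e[0]])
for q in(T,F,o): print((q-A)@n*1e3)
"
```

```text
[0.59325108 0.078136  ] [0.60014232 0.12020111] [0.60146923 0.12863816] [0.60684571 0.15269378] [0.607197   0.15265504]
arm 1.4084155685610504 1.4094817438153173 pin from axis 1.3851491854560496 1.3820295320157228 0.11293432677525894 0.11296164762021756
-1.362179388342856
-1.7151074439856473
1.2651568688607688
```

```bash
python3 -m crank '[{"hand":0.9,"dx":1,"dy":0,"dz":0,"yaw":0.014},{"hand":0.9,"dx":1,"dy":0,"dz":0,"yaw":0.014},{"hand":0.9,"dx":1,"dy":0,"dz":0,"yaw":0.014},{"hand":0.8,"dx":1,"dy":0,"dz":0,"yaw":0.014},{"hand":0.6,"dx":1,"dy":0,"dz":0,"yaw":0.014},{"hand":0.6,"dx":1,"dy":0,"dz":0,"yaw":0.014},{"hand":0.6,"dx":1,"dy":-30,"dz":0,"yaw":0.014},{"hand":0.6,"dx":1,"dy":-60,"dz":0,"yaw":0.014},{"hand":0.6,"dx":1,"dy":-100,"dz":0,"yaw":0.014},{"hand":0.6,"dx":1,"dy":-140,"dz":0,"yaw":0.014},{"hand":0.6,"dx":1,"dy":-140,"dz":0,"yaw":0.014},{"hand":0.6,"dx":1,"dy":-140,"dz":0,"yaw":0.014}]' 20;  python3 -c "
from h import *
c=bot.camera_info('wrist')
im=bot.grab_frame('wrist')[:,:,::-1]
cv2.imwrite('pics/w7c.png',cv2.resize(im[120:350,170:390],None,fx=2.6,fy=2.6,interpolation=cv2.INTER_CUBIC))
np.save('c7.npy',c,allow_pickle=True)
"
```

```text
clock: 6.12
position: [0.5971, 0.1034, 0.1633]
tool_rot: [-1.57, -0.003, -0.192]
force: [-0.9, 0.0, -0.8]
grip_width: 0.034
```

View pics/w7c.png

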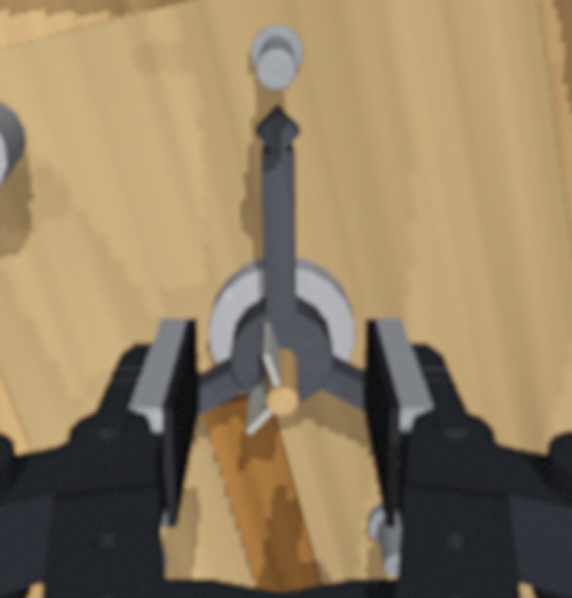

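```bash
python3 -c "
from h import *
c=np.load('c7.npy',allow_pickle=True).item()
f=lambda u,v,z:back(c,(170+u/2.6,120+v/2.6),z)
A=f(280.5,290,.046);B=f(279,160,.046);D=f(277.5,108,.037);T=f(276.5,68,.08);F=f(276.5,49,.013)
H=f(282,330,.02)
ang=lambda a,b:np.arctan2(*(b-a)[::-1])
print(A,B,D,T,F,H)
print('arm',ang(A,B),ang(A,D),ang(H,D),'pin',ang(H,T),ang(H,F))
e=D-A;e/=np.hypot(*e);n=np.array([-e[1],e[0]])
for q in(T,F): print((q-A)@n*1e3)
im=bot.grab_frame('scene')[:,:,::-1]
cv2.imwrite('pics/s2c.png',cv2.resize(im[150:300,180:380],None,fx=4,fy=4,interpolation=cv2.INTER_CUBIC))
im=bot.grab_frame('side')[:,:,::-1]
cv2.imwrite('pics/d2c.png',cv2.resize(im[150:300,170:370],None,fx=4,fy=4,interpolation=cv2.INTER_CUBIC))
"
```

```text
[0.59269352 0.06981398] [0.60137383 0.11786182] [0.60405725 0.13446039] [0.60716864 0.15248421] [0.60725319 0.15282038] [0.58809082 0.04179971]
arm 1.3920644366994859 1.3967911290920003 1.4001611804493357 pin 1.4001112583457027 1.3998785068480784
0.05603243639593601
0.030957861734891637
```

View pics/s2c.png

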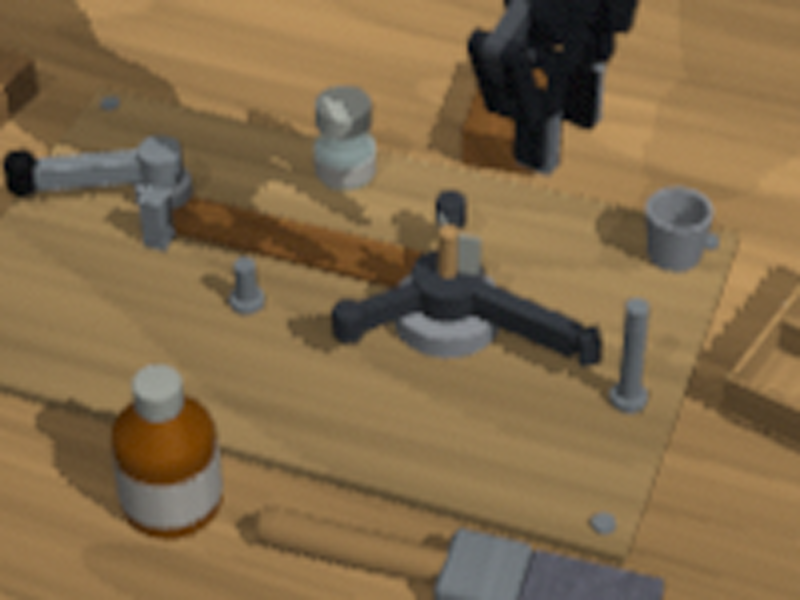

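View pics/d2c.png

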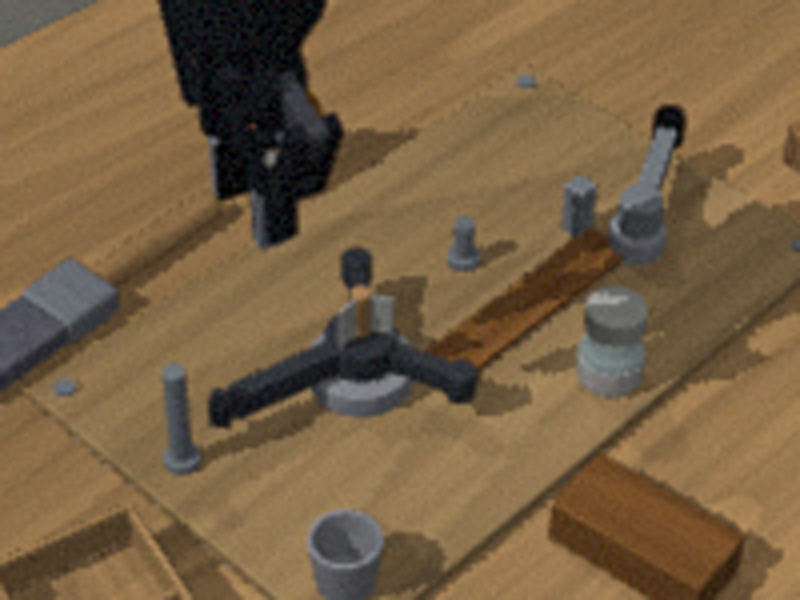

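```bash
python3 -c "
from h import *
go(.584,-.201,.15,.5)"
```

```text
d [  46.3   10.4 -300.7] yaw -0.691 q [ 0.08  0.61 -0.51  1.7   0.36  0.92 -0.77] t 6.2667
```

```bash
python3 -m crank '[{"hand":0.5,"dx":46,"dy":10,"dz":-301,"yaw":-0.69},{"hand":0.5,"dx":46,"dy":10,"dz":-301,"yaw":-0.69},{"hand":0.5,"dx":46,"dy":10,"dz":-301,"yaw":-0.69},{"hand":0.5,"dx":46,"dy":10,"dz":-301,"yaw":-0.69},{"hand":0.5,"dx":46,"dy":10,"dz":-301,"yaw":-0.69},{"hand":0.5,"dx":46,"dy":10,"dz":-301,"yaw":-0.69},{"hand":0.5,"dx":46,"dy":10,"dz":-301,"yaw":-0.69},{"hand":0.5,"dx":46,"dy":10,"dz":-301,"yaw":-0.69},{"hand":0.5,"dx":46,"dy":10,"dz":-301,"yaw":-0.69},{"hand":0.5,"dx":46,"dy":10,"dz":-301,"yaw":-0.69},{"hand":0.5,"dx":46,"dy":10,"dz":-301,"yaw":-0.69},{"hand":0.5,"dx":46,"dy":10,"dz":-301,"yaw":-0.69}]';  python3 -c "
from h import *
go(.584,-.201,.15,.5)
c=bot.camera_info('wrist')
im=bot.grab_frame('wrist')[:,:,::-1]
cv2.imwrite('pics/w8.png',cv2.resize(im,None,fx=1.4,fy=1.4))
np.save('c8.npy',c,allow_pickle=True)
P=pts([.586,.0417,.053,-.4957,.2764])
for k in ('lk','ps'): print(k,proj(c,[P[k]])[0]*1.4)
print(proj(c,[(.5562,-.1501,.037)])*1.4)
"
```

```text
clock: 7.27
position: [0.5844, -0.1994, 0.1509]
tool_rot: [-1.57, 0.0, 0.501]
force: [0.2, -0.6, -0.4]
grip_width: 0.0426
d [-1.1  0.9 -1.2] yaw 0.001 q [ 0.67  0.68 -0.66  1.67  0.48  0.97  0.33] t 7.2667
lk [385.71810636 311.89743671]
ps [548.52831283 107.50741557]
[[385.94082194 187.23794235]]
```

View pics/w8.png

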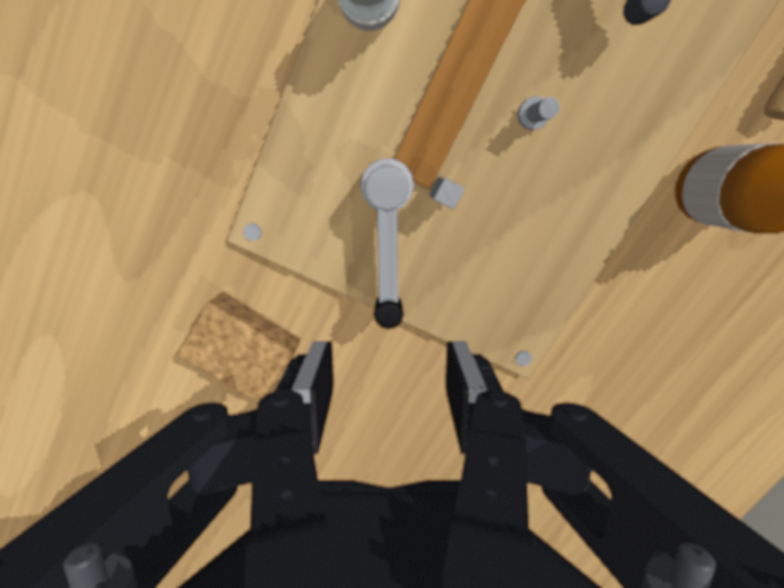

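```bash
python3 -c "
from h import *
c=np.load('c8.npy',allow_pickle=True).item()
s=bot.observe();yw=s['tool_rot'][2];p=np.array([.584,-.201])
for n,uv,z in [('sbR',(298,347),.028),('sbB',(255,400),.028),('sbT',(224,293),.028),('knob',(388,313),.04)]:
    q=back(c,np.array(uv)/1.4,z);d=q-p
    print(n,q,'tool x,z mm',d@[np.cos(yw),np.sin(yw)]*1e3,d@[-np.sin(yw),np.cos(yw)]*1e3)
"
```

```text
sbR [ 0.55478518 -0.2776411 ] tool x,z mm -62.42673426023583 -53.20025530178964
sbB [ 0.54518423 -0.33192601] tool x,z mm -96.91400104610503 -96.20790286909256
sbT [ 0.49347787 -0.26533224] tool x,z mm -110.29406917367996 -12.965779563250859
knob [ 0.59618285 -0.2203073 ] tool x,z mm 1.4159398812580264 -22.785713109944478
```

```bash
python3 -m crank '[{"hand":0.5,"dx":0,"dy":35,"dz":0,"yaw":0},{"hand":0.5,"dx":0,"dy":65,"dz":0,"yaw":0},{"hand":0.5,"dx":0,"dy":85,"dz":0,"yaw":0},{"hand":0.5,"dx":0,"dy":100,"dz":0,"yaw":0},{"hand":0.5,"dx":0,"dy":112,"dz":0,"yaw":0},{"hand":0.5,"dx":0,"dy":122,"dz":0,"yaw":0},{"hand":0.55,"dx":0,"dy":128,"dz":0,"yaw":0},{"hand":0.6,"dx":0,"dy":128,"dz":0,"yaw":0}]'
cat > arc2.py <<'E'
import sys
from h import *
# lever: tool z points to pivot; a = lever-dir of gripper
cx,cy,r,a1,n=map(float,sys.argv[1:6])
s=bot.observe(); p=s['position']; yw=s['tool_rot'][2]; a0=yw-np.pi/2
ex=np.array([np.cos(yw),np.sin(yw)]);ez=np.array([-np.sin(yw),np.cos(yw)])
for i in range(1,int(n)+1):
    a=a0+(a1-a0)*i/n
    d=np.array([cx+r*np.cos(a),cy+r*np.sin(a)])-p[:2]
    print('dx %.1f dz %.1f yaw %.2f'%(d@ex*1e3,d@ez*1e3,-(a-a0)))
E
python3 arc2.py .5562 -.1501 .058 0.0 11
```

```text
clock: 7.98
position: [0.5842, -0.2008, 0.0225]
tool_rot: [-1.57, 0.0, 0.499]
force: [-0.1, -0.0, -0.3]
grip_width: 0.0341
dx 5.3 dz 0.2 yaw -0.10
dx 10.9 dz 1.0 yaw -0.19
dx 16.4 dz 2.3 yaw -0.29
dx 21.7 dz 4.2 yaw -0.39
dx 26.9 dz 6.6 yaw -0.49
dx 31.7 dz 9.5 yaw -0.58
dx 36.3 dz 12.9 yaw -0.68
dx 40.5 dz 16.6 yaw -0.78
dx 44.3 dz 20.8 yaw -0.88
dx 47.7 dz 25.3 yaw -0.97
dx 50.6 dz 30.1 yaw -1.07
```

```bash
python3 -m crank '[{"hand":0.6,"dx":5.5,"dy":0,"dz":0,"yaw":-0.10},{"hand":0.6,"dx":11,"dy":0,"dz":1,"yaw":-0.19},{"hand":0.6,"dx":16.5,"dy":0,"dz":2.5,"yaw":-0.29},{"hand":0.6,"dx":21.5,"dy":0,"dz":4,"yaw":-0.39},{"hand":0.6,"dx":27,"dy":0,"dz":6.5,"yaw":-0.49},{"hand":0.6,"dx":31.5,"dy":0,"dz":9.5,"yaw":-0.58},{"hand":0.6,"dx":36.5,"dy":0,"dz":13,"yaw":-0.68},{"hand":0.6,"dx":40.5,"dy":0,"dz":16.5,"yaw":-0.78},{"hand":0.6,"dx":44.5,"dy":0,"dz":21,"yaw":-0.88},{"hand":0.6,"dx":47.5,"dy":0,"dz":25.5,"yaw":-0.97},{"hand":0.6,"dx":50.5,"dy":0,"dz":30,"yaw":-1.07},{"hand":0.6,"dx":50.5,"dy":0,"dz":30,"yaw":-1.07}]'
python3 -c "
from h import *
c=bot.camera_info('wrist')
im=bot.grab_frame('wrist')[:,:,::-1]
cv2.imwrite('pics/w9.png',cv2.resize(im,None,fx=1.4,fy=1.4))
s=bot.observe()
d=s['position'][:2]-[.5562,-.1501];print(s['tool_rot'],np.hypot(*d),np.arctan2(d[1],d[0]))"
```

```text
clock: 8.98
position: [0.6148, -0.1499, 0.0241]
tool_rot: [-1.572, -0.0, 1.574]
force: [0.1, -0.4, -0.1]
grip_width: 0.0341
[-1.57184118e+00 -1.24179099e-04  1.56774142e+00] 0.05856455974760649 -0.00489334464195485
```

View pics/w9.png

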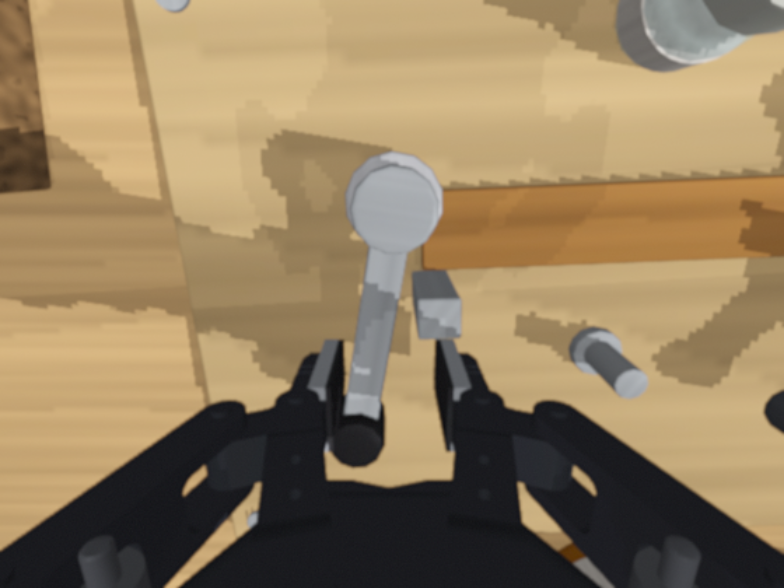

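```bash
python3 arc2.py .5562 -.1501 .059 0.36 9
```

```text
dx 2.5 dz -0.4 yaw -0.04
dx 4.9 dz -0.2 yaw -0.08
dx 7.2 dz -0.0 yaw -0.12
dx 9.6 dz 0.3 yaw -0.16
dx 11.9 dz 0.8 yaw -0.20
dx 14.2 dz 1.3 yaw -0.24
dx 16.5 dz 1.9 yaw -0.28
dx 18.8 dz 2.6 yaw -0.32
dx 21.1 dz 3.4 yaw -0.36
```

```bash
python3 -m crank '[{"hand":0.6,"dx":2.5,"dy":1,"dz":0,"yaw":-0.04},{"hand":0.6,"dx":5,"dy":1,"dz":0,"yaw":-0.08},{"hand":0.6,"dx":7,"dy":1,"dz":0,"yaw":-0.12},{"hand":0.6,"dx":9.5,"dy":1,"dz":0,"yaw":-0.16},{"hand":0.6,"dx":12,"dy":1,"dz":1,"yaw":-0.20},{"hand":0.6,"dx":12,"dy":1,"dz":1,"yaw":-0.20}]'
python3 -c "
from h import *
c=bot.camera_info('wrist')
im=bot.grab_frame('wrist')[:,:,::-1]
cv2.imwrite('pics/w10.png',cv2.resize(im,None,fx=1.4,fy=1.4))"
```

```text
clock: 9.53
position: [0.6134, -0.1388, 0.0227]
tool_rot: [-1.571, 0.001, 1.767]
force: [-0.8, -0.3, 0.8]
grip_width: 0.0341
```

View pics/w10.png

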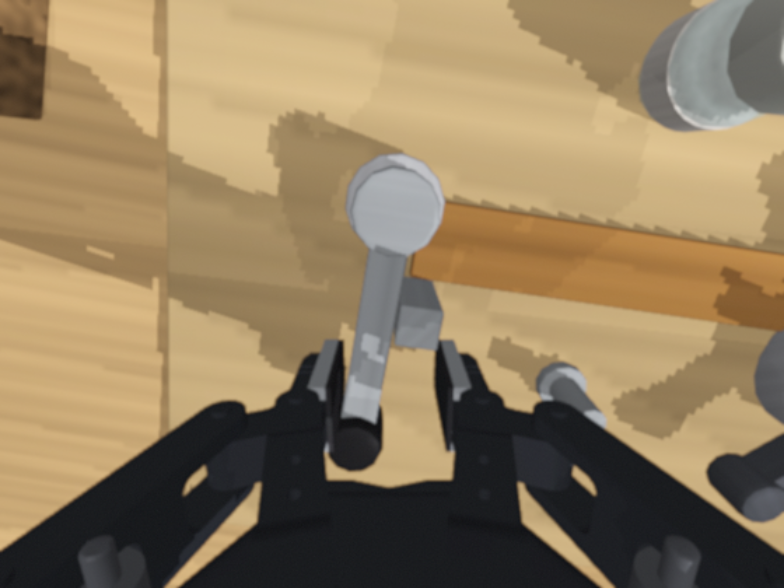

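```bash
python3 -m crank '[{"hand":0.6,"dx":1,"dy":0,"dz":0,"yaw":0},{"hand":0.6,"dx":2,"dy":0,"dz":0,"yaw":0},{"hand":0.6,"dx":3,"dy":0,"dz":0,"yaw":0},{"hand":0.6,"dx":3,"dy":0,"dz":0,"yaw":0}]'; python3 -m crank '[{"hand":0.6,"dx":1,"dy":0,"dz":0,"yaw":0},{"hand":0.6,"dx":1,"dy":0,"dz":0,"yaw":0}]'; python3 -m crank '[{"hand":0.6,"dx":1,"dy":0,"dz":0,"yaw":0},{"hand":0.6,"dx":1,"dy":0,"dz":0,"yaw":0}]'
```

```text
clock: 9.92
position: [0.613, -0.1364, 0.0224]
tool_rot: [-1.571, 0.001, 1.767]
force: [1.8, -4.2, 0.2]
grip_width: 0.0341
clock: 10.08
position: [0.613, -0.1363, 0.0224]
tool_rot: [-1.571, 0.002, 1.766]
force: [1.5, -8.3, 0.7]
grip_width: 0.0346
clock: 10.25
position: [0.613, -0.1361, 0.0225]
tool_rot: [-1.571, 0.003, 1.766]
force: [5.4, -13.6, -0.4]
grip_width: 0.0345
```

```bash
python3 -m crank '[{"hand":0.6,"dx":1,"dy":0,"dz":0,"yaw":0},{"hand":0.6,"dx":1,"dy":0,"dz":0,"yaw":0}]'
python3 -c "
from h import *
im=bot.grab_frame('wrist')[:,:,::-1]
cv2.imwrite('pics/w11.png',cv2.resize(im[100:350,170:400],None,fx=2.4,fy=2.4))"
```

```text
clock: 10.42
position: [0.6129, -0.136, 0.0225]
tool_rot: [-1.571, 0.004, 1.765]
force: [5.8, -17.0, -0.7]
grip_width: 0.0341
```

View pics/w11.png

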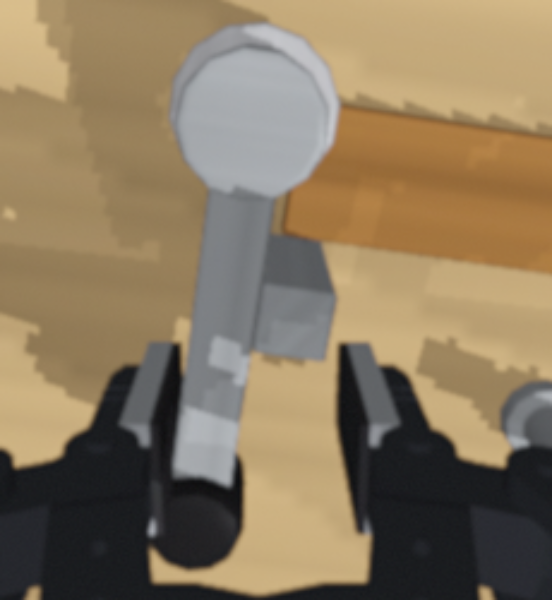

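```bash
python3 -m crank '[{"hand":0.6,"dx":-5,"dy":0,"dz":0,"yaw":0},{"hand":0.55,"dx":-12,"dy":0,"dz":0,"yaw":0},{"hand":0.5,"dx":-12,"dy":0,"dz":0,"yaw":0},{"hand":0.5,"dx":-12,"dy":-20,"dz":0,"yaw":0},{"hand":0.5,"dx":-12,"dy":-50,"dz":0,"yaw":0},{"hand":0.5,"dx":-12,"dy":-85,"dz":0,"yaw":0},{"hand":0.5,"dx":-12,"dy":-120,"dz":0,"yaw":0},{"hand":0.5,"dx":-12,"dy":-155,"dz":0,"yaw":0},{"hand":0.5,"dx":-12,"dy":-180,"dz":0,"yaw":0},{"hand":0.5,"dx":-12,"dy":-180,"dz":0,"yaw":0}]'
python3 -c "
from h import *
c=bot.camera_info('wrist')
im=bot.grab_frame('wrist')[:,:,::-1]
cv2.imwrite('pics/w12.png',cv2.resize(im,None,fx=1.4,fy=1.4))
np.save('c12.npy',c,allow_pickle=True)
P=pts([.586,.0417,.053,1.35,1.4])
for k,v in P.items(): print(k,proj(c,[v])[0]*1.4)
im=bot.grab_frame('scene')[:,:,::-1]
cv2.imwrite('pics/s3c.png',cv2.resize(im[140:310,150:410],None,fx=3,fy=3,interpolation=cv2.INTER_CUBIC))
im=bot.grab_frame('side')[:,:,::-1]
cv2.imwrite('pics/d3c.png',cv2.resize(im[150:340,150:400],None,fx=3,fy=3,interpolation=cv2.INTER_CUBIC))
"
```

```text
clock: 11.3
position: [0.6164, -0.1437, 0.2075]
tool_rot: [-1.577, 0.002, 1.769]
force: [0.5, -0.4, 0.4]
grip_width: 0.043
pt [799.34366373 334.63342036]
ps [487.17345237 275.90752971]
tip [730.189955   305.29076205]
k1 [630.45074465 187.61497144]
k2 [563.65013617 309.67371632]
lk [382.76845745 280.08866417]
c-- [300.55790323  38.50829088]
c+- [277.81560856 345.82794052]
c++ [708.13112624 403.58100411]
c-+ [829.52627521 126.04916455]
```

View pics/w12.png

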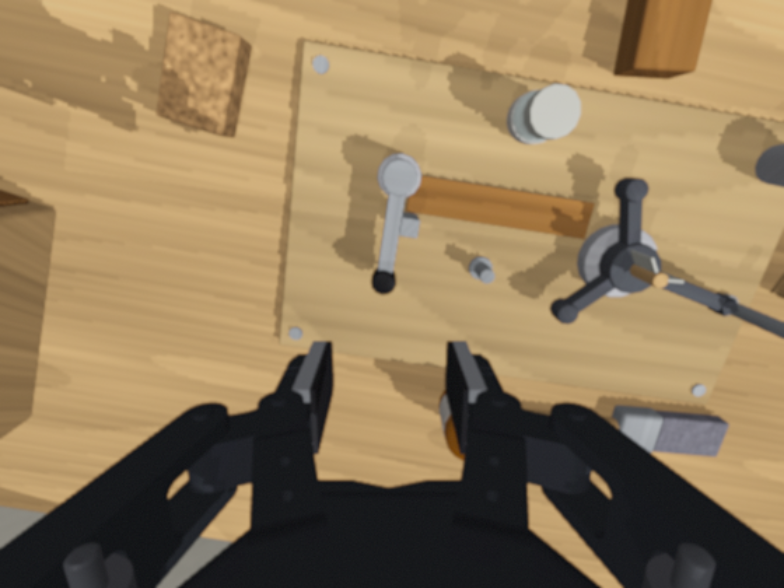

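View pics/s3c.png

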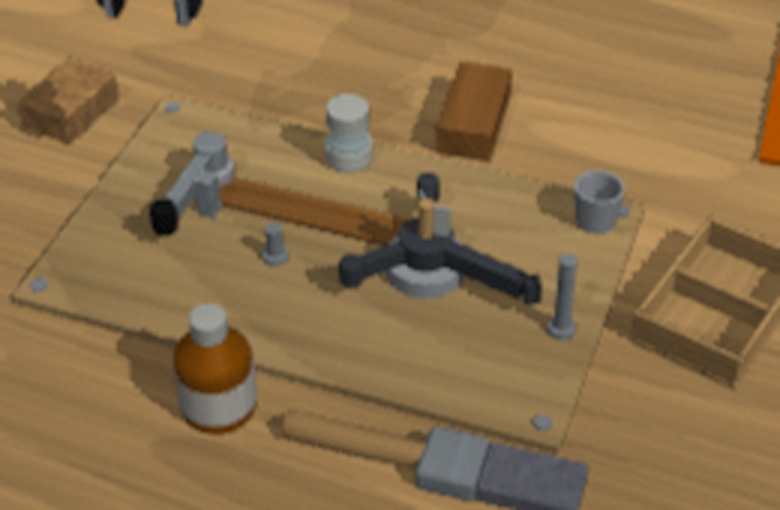

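View pics/d3c.png

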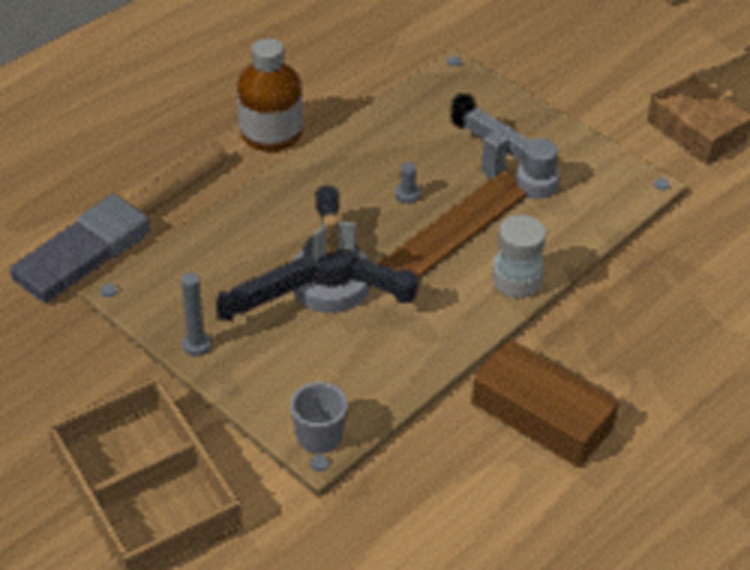

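```bash
python3 -c "
from workcell import bot
print(bot.job_done())"
```

```text
the job is handed in; nothing more can be done
None
```

The wheel is locked with its long arm pointing at the tall pin, and I handed the job in at about 11.5 s of the 56 s allowed.

- **Wheel:** I straddled the long arm with the open fingers and swung it round about 1.83 rad, then closed on it and trimmed it by about 0.014 rad. After release, the wrist picture gave the arm at 1.39 to 1.40 rad and the pin at 1.40 rad. The pin sat less than 0.1 mm off the arm's line, by pixel readings good to about 1 mm.
- **Lever:** It stayed open until the wheel was set. I then pushed it against its stop until the force rose to about 17 N with no further movement. After I backed off, its knob was within 1 pixel of where the fitted model puts it at 1.4 rad.
- **Other things:** In the last pictures the wheel was still in place, and nothing else in view looked moved, by eye. The gripper was at about 0.2 m, touching nothing.

One move call was refused because I left out fields in its rows, so the arm didn't move, and I sent it again correctly. No check failed. The only disagreement was of 1 to 3 mm between the fixed cameras' first fit and the wrist camera's, so I judged the final alignment from the wrist camera's view of arm and pin together.

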